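# Leave the screw reverser pinned in mid gear

## Task

This ride-on locomotive's screw reverser is to be left safe on the stall. Wind its crank until the brass nut's pointer stands at the long middle mark of the scale with the cross hole of the locking collar squarely under the hole in the strap, then take the locking pin from the wooden block and push it through strap and collar until its shoulder sits down on the strap. Let go of everything and leave the other things on the table where they are.

Things in the scene. Friction and masses are not known exactly. Their poses are not given: they have to be found in the camera images.
- screw (a joint): Angle (rad) of the screw and its crank. 0 = mid gear: pointer at the long mark, collar's cross hole in line with the strap's hole, crank arm pointing away from the strap (along the strap's -z). Positive = anticlockwise as seen facing the crank end. Starts 0.9 to 2.1 turns positive: wind it clockwise down to 0. Needs 2 to 3 N at the handle, stays where left; stops at +-2.8 turns.
- strap: Fixed steel strap 72 x 42 x 10 mm bolted over the locking collar. Origin: centre of the mouth of its 12 mm through hole (2 mm chamfer), on its upper face. z points out of the hole, square to the screw, 35 degrees from vertical; x points down along the screw, away from the crank (the screw rises 35 degrees towards the crank, along -x). Bolt heads, 3 mm high, at x +-29, y +-12 mm.
- collar (a point): Centre of the locking collar on the screw, 31 mm straight below the strap's hole mouth: steel, 36 mm in diameter, 32 mm long, 3 mm under the strap. Its 12.5 mm cross hole goes right through, so it comes under the strap's hole at every half turn of the screw, but only screw = 0 is mid gear: pinned at another half turn, the reverser is locked out of mid gear.
- crank_centre (a point): Centre of the circle (radius 55 mm, square to the screw) on which the crank handle's grip point runs; fixed point on the screw's axis, at (-98, 0, -31) mm in the strap's frame. With the screw at angle q the grip point is at (-98, -55 sin q, -31 - 55 cos q) mm in the strap's frame.
- crank_handle (a point): Grip point of the crank handle: a dark wooden barrel 74 mm long, 19 to 21 mm in diameter where it is held, that spins freely on its own pin. It stands parallel to the screw and points away from the stand. This point is on its axis, 43 mm from its inner end at the crank arm.
- pointer (a point): Tip of the pointer on the brass nut, which slides along the screw beside an aluminium scale with a short mark every 12 mm (one turn of the screw) and a long mark in the middle. Clockwise winding brings the nut up towards the crank. At mid gear the tip is at (82, -41, -14) mm in the strap's frame.
- reverser: The whole reverser, dark iron, fixed to the table: base 250 x 130 x 12 mm, sloping bed with bearings, screw, collar, strap, nut and crank; up to 290 mm high at the crank. Origin: on the table under the middle of the base. The crank end faces its -x; the handle reaches to x = -190 mm.
- pin: Steel locking pin: shank 10 mm in diameter, 62 mm long, its last 9 mm tapering to 5 mm at the tip; then a shoulder 30 mm in diameter, 6 mm thick, and a round grip 24 mm in diameter, 40 mm long (z = 6 to 46 mm). Origin: on its axis, under the shoulder; z points from tip to grip. About 130 g. It starts upright in the block, its shoulder on the block's top.
- block: Wooden tool block 70 x 150 x 72 mm, fixed to the table, with three holes in a row along its y; the pin stands in the middle hole, the others are empty. Origin: centre of its underside.
- house: Bystander: brick model house, 60 x 90 mm, 97 mm high. Origin at the centre of its underside.
- oiler: Bystander: dark oil bottle, 48 mm in diameter, 110 mm high. Origin at the centre of its underside.
- spanner: Bystander: steel spanner 180 mm long lying flat. Origin at the centre of its underside.
- carton: Bystander: yellow and red model box 55 x 190 x 48 mm. Origin at the centre of its underside.
Not all that is in view belongs to the job. Of the things shaped like the pin, the steel one is meant.

How it is judged:
On the way, in this order (a step that is already met when the one before it is completed fails the run):
1. the reverser is wound to mid gear, the collar's cross hole in line with the strap's hole (value of joint screw between -0.2 and 0.2 rad), for 0.3 s.
2. the pin is through strap and collar, its shoulder down on the strap (z of pin in the frame of strap between -0.004 and 0.004 m and angle between the z axis of pin and the z axis of strap, either way round below 0.15 rad and distance between pin and strap below 0.006 m), for 0.2 s.
At the end, for the whole second after the job is handed in: The screw stands within 0.2 rad of mid gear, and the pin is through strap and collar: its shoulder within 4 mm of the strap's face, within 6 mm of the hole's centre and within 0.15 rad of the hole's direction, released and at rest (all of step 1 and all of step 2 and linear speed of pin below 0.02 m/s); the robot touches nothing.
It fails at once if a bystander (house, oil bottle, spanner, model box) is moved more than 30 mm (distance of any of house, oiler, spanner, carton from where it was at the start of the episode above 0.03 m).
It also fails if it takes over 72 s, if anything falls off the work surface, if the arm or the gripper's body presses on something with over 40 N, if the wrist force passes 120 N, or if a joint passes its speed limit or range.

## Robot

A 6-joint arm with a two-finger parallel gripper is mounted at the origin on the work surface. World frame = base frame: x ahead of the robot, y to its left, z up, the work surface at z = 0. Lengths are in m, angles in rad, forces in N, time in s.
With the tool pointing down it reaches from about 0.375 to 0.975 m from the base axis. Payload 3.8 kg.
Tool frame: the origin (TCP) lies midway between the tips of the shut fingers; the grasp point (between the pads) lies 19 mm behind it; z points along the fingers, y is the line along which they close (so a half turn about z gives the same grasp; the last joint's range is limited). The gripper opens to 85 mm and grips with 20 to 120 N. Pads are 22 mm wide; open, the fingers measure 114 mm over their backs; the gripper's body (76 mm by 85 mm) begins 54 mm behind the grasp point. The pads swing forward as they close: fully open they stand 13 mm farther back than shut.
Start: joints at [-1.284, 0.264, 1.604, -0, 1.274, -0.037], TCP at [0.215, -0.64, 0.231] pointing down, gripper open.
Joint ranges: [-2.63, 2.63], [-0.94, 2.18], [0.31, 2.57], [-1.31, 4.45], [0, 2.66], [-2.55, 2.55]. Speed limits (rad/s): [2.57, 2.57, 3.14, 3.14, 3.14, 3.14].

## Interface

Orientations are given as a unit quaternion [x, y, z, w].
In Python, from workcell import move_pose, move_l, move_j, move_gripper, dwell, solve_ik, observe, get_image, IKError, close_job, cut_out gives the robot as it stands. Calls block until the motion is done:
- move_pose(position, orientation): joint-space move of the TCP to a pose.
- move_l(position, rot=None, max_speed=0.15, f_stop=None): straight line of the TCP; rot=None keeps the orientation; max_speed is the mean speed in m/s. With f_stop (N) it stops when the force on the tool has changed by that much, and returns True; else False.
- move_j(angles): joint-space move.
- move_gripper(opening, grip_force=None): opening from 0.0 (shut) to 1.0 (fully open); grip_force is the grip in N (None keeps the last); returns when the fingers have stopped.
- dwell(seconds).
- solve_ik(position, orientation): joint angles nearest the present ones, or None.
- observe(): the state.
- get_image(name): name is "scene" or "side" or "wrist"; returns a dict with "img" (400x640x3 uint8, red, green, blue), "vertical_fov" (degrees; the focal length in pixels is half the picture's height over the tangent of half this angle, whatever the lens; pixels are square), "cx", "cy" (the principal point, pixels), "dist" ([k1, k2, p1, p2, k3] as OpenCV has them; the pictures are not rectified), "R" (3x3) and "t" (3): a world point X has camera coordinates R X + t. Camera axes: x right, y down, z forward; pixel columns grow to the right and rows downward; lengths in m; the calibration is good to about 2 mm. A picture is of the moment at which its call begins. There is no depth.
A pose or a line that the arm cannot do raises IKError and nothing moves.
- close_job(): hands the job in; it is judged then, once.
Trained networks look in a picture, given as the dict that the camera call returned (one of the last four; its "shot" number tells which), for a name from the list of things; names that differ only in an ending like _2 or _b are one class to them, and where a whole thing is asked for, a point or a joint stands for the part that bears it (a point fixed in the world has none). Each returns a list of dicts, best first, with "confidence" (0 to 1); they miss things now and then, are a little off and sometimes report something else, mostly with a low value. They report only what shows in the picture. A call takes as long as a camera call. They do not tell look-alikes from the thing itself.
- cut_out(picture, query): "pixels" (400x640 bool, what is visible of it) and "rect" ([left, top, right, bottom] in pixels, round what is visible of it).
The state is a dict: "time": time; "qpos": joint angles; "joint_velocities": joint speeds; "joint_efforts": joint torques, N m; "ee_pos": TCP position; "ee_rot": TCP orientation; "ft_force": force on the tool from outside, world axes, zero at the start; "moment": the same for the moment, N m; "opening": opening from 0.0 (shut) to 1.0 (fully open); "finger_force": force on a finger pad.
Only numpy, scipy, OpenCV 4.12 (cv2) and the standard library are available. Lean on these libraries where they do the work, as an engineer would, in place of code of your own. Each camera call takes 0.05 s, during which the arm holds its last target. There are 200 camera calls.

## Working session

There is one attempt and no reset: what is moved stays moved. The work goes in short steps, each a Python script; the robot and the scene stay as the last script left them, time stands still between calls to the robot, and variables do not carry over. Pictures are saved under pics/ and viewed, at most 10 in all, crops included, and the job is handed in when it is done.

```bash
mkdir -p pics; cat > h.py <<'E'
import numpy as np, cv2, pickle
from workcell import *
def K(p):
    f=200/np.tan(np.radians(p["vertical_fov"])/2)
    return np.array([[f,0,p["cx"]],[0,f,p["cy"]],[0,0,1.]])
def proj(p,X):
    X=np.atleast_2d(np.array(X,float)); r=cv2.Rodrigues(np.array(p["R"],float))[0]
    return cv2.projectPoints(X,r,np.array(p["t"],float),K(p),np.array(p["dist"],float))[0][:,0]
def ray(p,uv):
    n=cv2.undistortPoints(np.array([[uv]],float),K(p),np.array(p["dist"],float))[0,0]
    R=np.array(p["R"]);d=R.T@np.array([n[0],n[1],1]);return -R.T@np.array(p["t"]),d/np.linalg.norm(d)
def onz(p,uv,z):
    c,d=ray(p,uv);return c+d*(z-c[2])/d[2]
def tri(l):
    A=np.zeros((3,3));b=np.zeros(3)
    for c,d in l:
        M=np.eye(3)-np.outer(d,d);A+=M;b+=M@c
    return np.linalg.solve(A,b)
def save(p,n,rect=None,s=1):
    im=p["img"][:,:,::-1]
    if rect: im=im[rect[1]:rect[3],rect[0]:rect[2]]
    cv2.imwrite("pics/"+n,cv2.resize(im,None,fx=s,fy=s,interpolation=cv2.INTER_CUBIC))
E
python3 - <<'E'
from h import *
ps={}
for n in("scene","side"):
    p=get_image(n);ps[n]=p;save(p,n+".png",s=1.25)
    print(n,p["vertical_fov"],-np.array(p["R"]).T@p["t"])
    for q in("pin","block","reverser","crank_handle","strap","pointer","house","oiler","spanner","carton"):
        for d in cut_out(p,q)[:3]:
            m=d["pixels"];v,u=np.nonzero(m);print(q,round(d["confidence"],2),np.round(d["rect"]),"cen",u.mean().round(1),v.mean().round(1))
            ps[n,q]=ps.get((n,q),[])+[m]
pickle.dump(ps,open("ps.pkl","wb"))
E
```

```text
scene 54.62571542742813 [1.37734229 0.68588422 0.79250464]
pin 0.44 [274. 179. 280. 193.] cen 274.9 188.0
block 0.61 [260. 186. 293. 220.] cen 276.3 203.0
reverser 0.61 [314. 181. 388. 284.] cen 345.3 237.4
crank_handle 0.53 [318. 178. 332. 199.] cen 323.4 187.3
strap 0.59 [337. 191. 354. 209.] cen 343.1 200.9
pointer 0.88 [341. 226. 386. 275.] cen 368.4 247.8
pointer 0.29 [438. 268. 500. 322.] cen 468.9 294.4
house 0.79 [235. 221. 268. 256.] cen 248.6 238.7
oiler 0.97 [306. 253. 318. 291.] cen 312.8 273.0
carton 0.86 [436. 264. 499. 322.] cen 468.6 294.5
side 54.71767518788503 [ 0.26784707 -0.8159944   0.91316853]
pin 0.69 [343. 283. 352. 300.] cen 346.9 290.3
pin 0.58 [245. 144. 294. 165.] cen 269.4 153.6
pin 0.44 [386. 286. 404. 306.] cen 396.3 294.0
block 0.95 [329. 272. 365. 338.] cen 346.3 305.7
reverser 0.62 [288. 177. 335. 248.] cen 312.4 216.3
house 0.95 [384. 234. 419. 276.] cen 400.0 255.0
oiler 0.89 [352. 176. 367. 206.] cen 359.7 194.1
oiler 0.22 [386. 234. 417. 275.] cen 399.3 254.0
spanner 0.47 [329. 386. 358. 398.] cen 345.9 394.6
carton 0.96 [244. 143. 295. 164.] cen 269.6 153.3
```

View pics/scene.png

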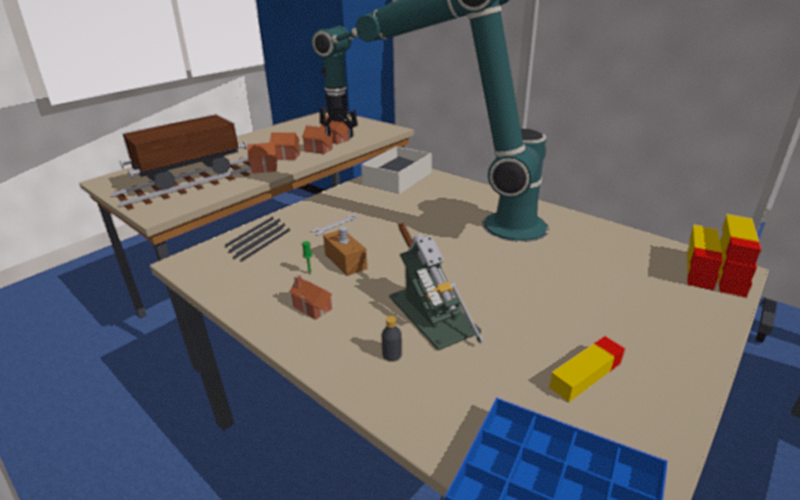

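View pics/side.png

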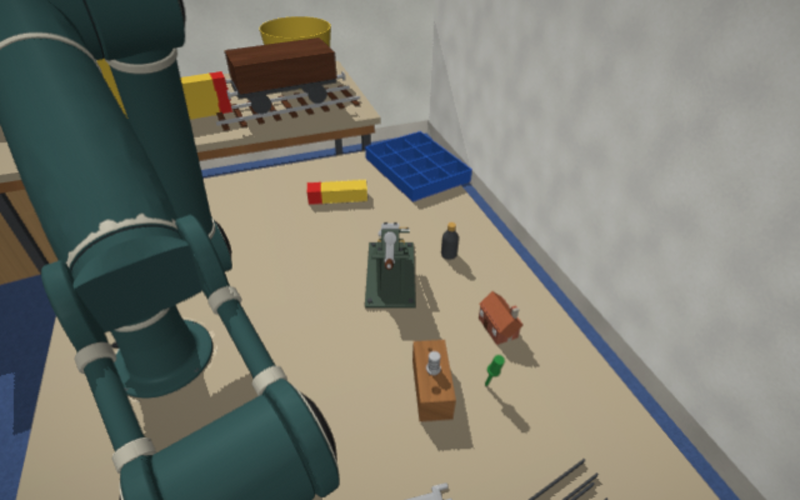

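The scene view shows the steel pin in the block at about (274,187), the green look-alike at (246,203), and the reverser at (345,237) with its crank to the upper left. In the side view the pin is at (347,290) and the reverser's crank end faces the camera, at about (311,210).

```bash
python3 - <<'E'
from h import *
ps=pickle.load(open("ps.pkl","rb"));A=ps["scene"];B=ps["side"]
s=1/1.25
print("pin tri",tri([ray(A,(275,187)),ray(B,(347,288))]))
print("pin side z=.09",onz(B,(347,288),.09), "scene",onz(A,(275,187),.09))
print("base corners side z=.012");
for c in((366,304),(414,306),(414,244),(369,243)): print(onz(B,np.array(c)*s,.006))
for c in((390,298),(437,347),(481,331)): print("sc",onz(A,np.array(c)*s,.006))
print("strap",tri([ray(A,np.array((428,250))*s),ray(B,np.array((391,229))*s)]))
print("handle tip",tri([ray(A,np.array((401,226))*s),ray(B,np.array((389,264))*s)]))
print("house",onz(A,(249,245),.02),"oiler",onz(A,(313,288),0),"carton",onz(A,(468,294),.024))
w=get_image("wrist");print(np.array(w["R"]),w["t"],w["vertical_fov"],observe()["ee_rot"],-np.array(w["R"]).T@w["t"])
E
```

```text
pin tri [ 0.5447011  -0.28056428  0.09755453]
pin side z=.09 [ 0.54836638 -0.27659646  0.09      ] scene [ 0.53427292 -0.29044091  0.09      ]
base corners side z=.012
[ 0.48280147 -0.00547677  0.006     ]
[ 0.59484052 -0.05274307  0.006     ]
[0.68318223 0.17312044 0.006     ]
[0.56132282 0.22079957 0.006     ]
sc [ 0.60289174 -0.0440001   0.006     ]
sc [0.6765529  0.17274614 0.006     ]
sc [0.56124932 0.22152288 0.006     ]
strap [0.57006895 0.05667812 0.18004644]
handle tip [ 0.52334483 -0.06919015  0.18633932]
house [ 0.77557615 -0.16572873  0.02      ] oiler [0.77401532 0.11412335 0.        ] carton [0.53871198 0.47802217 0.024     ]
[[ 0.31852087 -0.94791508 -0.00121035]
 [-0.90410223 -0.30418198  0.30012079]
 [-0.28485719 -0.09450046 -0.95390044]] [-0.67542418 -0.04012874  0.38046409] 69.71973756464546 [ 9.86924220e-01  1.61184940e-01 -2.49415951e-06 -1.29932689e-07] [ 0.28723415 -0.61649717  0.37415083]
```

```bash
cat >> h.py <<'E'
from scipy.spatial.transform import Rotation as Ro
S35,C35=np.sin(np.radians(35)),np.cos(np.radians(35))
def strapR(yaw):
    f=np.array([np.cos(yaw),np.sin(yaw),0]);u=np.array([0,0,1.])
    x=C35*f-S35*u;z=S35*f+C35*u
    return np.c_[x,np.cross(z,x),z]
def rolls(zt,ref,pos,step=15,rng=range(0,360,15)):
    zt=zt/np.linalg.norm(zt);x=ref-zt*(ref@zt);x/=np.linalg.norm(x)
    B=Ro.from_matrix(np.c_[x,np.cross(zt,x),zt]);o=[]
    for a in rng:
        q=(B*Ro.from_euler('z',a,degrees=True)).as_quat();j=solve_ik(pos,q)
        if j is not None:o.append((a,q,np.array(j)))
    return o
E
python3 - <<'E'
from h import *
Rs=strapR(np.radians(69.4));T=np.array([.570,.057,.186])
f=Rs[:,0]
print("pin view");[print(a,j.round(2)) for a,q,j in rolls(np.array([0,0,-1.]),np.array([1.,0,0]),[.545,-.28,.22],rng=range(0,360,45))]
print("strap view");[print(a,j.round(2)) for a,q,j in rolls(-Rs[:,2],Rs[:,0],T+.1*Rs[:,2],rng=range(0,360,30))]
print("crank")
for q0 in(0,np.pi/2,np.pi,-np.pi/2):
    P=T+Rs@np.array([-.098+.019,-.055*np.sin(q0),-.031-.055*np.cos(q0)])
    print(q0,[(a,j.round(2).tolist()) for a,q,j in rolls(Rs[:,0],Rs[:,1],P,rng=range(0,360,45))])
    P=T+Rs@np.array([-.098+.019-.12,-.055*np.sin(q0),-.031-.055*np.cos(q0)])
    print("back",[(a) for a,q,j in rolls(Rs[:,0],Rs[:,1],P,rng=range(0,360,45))])
E
```

```text
pin view
0 [-0.52  0.15  1.76 -0.    1.23  1.06]
45 [-0.52  0.15  1.76 -0.    1.23  1.84]
180 [-0.52  0.15  1.76 -0.    1.23 -2.09]
225 [-0.52  0.15  1.76 -0.    1.23 -1.3 ]
270 [-0.52  0.15  1.76 -0.    1.23 -0.52]
315 [-0.52  0.15  1.76 -0.    1.23  0.27]
strap view
0 [ 0.39  0.37  1.51 -0.44  1.69  0.79]
30 [ 0.39  0.37  1.51 -0.44  1.69  1.32]
60 [ 0.39  0.37  1.51 -0.44  1.69  1.84]
90 [ 0.39  0.37  1.51 -0.44  1.69  2.36]
180 [ 0.39  0.37  1.51 -0.44  1.69 -2.35]
210 [ 0.39  0.37  1.51 -0.44  1.69 -1.83]
240 [ 0.39  0.37  1.51 -0.44  1.69 -1.3 ]
270 [ 0.39  0.37  1.51 -0.44  1.69 -0.78]
300 [ 0.39  0.37  1.51 -0.44  1.69 -0.25]
330 [ 0.39  0.37  1.51 -0.44  1.69  0.27]
crank
0 [(0, [-0.68, 0.24, 2.09, 0.92, 1.37, -2.36]), (45, [-0.68, 0.24, 2.09, 0.92, 1.37, -1.57]), (90, [-0.68, 0.24, 2.09, 0.92, 1.37, -0.79]), (135, [-0.68, 0.24, 2.09, 0.92, 1.37, -0.0]), (180, [-0.68, 0.24, 2.09, 0.92, 1.37, 0.78]), (225, [-0.68, 0.24, 2.09, 0.92, 1.37, 1.57]), (270, [-0.68, 0.24, 2.09, 0.92, 1.37, 2.35])]
back [0, 45, 90, 135, 180, 225, 270]
1.5707963267948966 [(0, [-0.6, 0.25, 1.96, 0.94, 
[... 317 characters left out ...]
70]
3.141592653589793 [(0, [-0.57, 0.09, 2.06, 0.95, 1.4, -2.16]), (45, [-0.57, 0.09, 2.06, 0.95, 1.4, -1.37]), (90, [-0.57, 0.09, 2.06, 0.95, 1.4, -0.59]), (135, [-0.57, 0.09, 2.06, 0.95, 1.4, 0.2]), (180, [-0.57, 0.09, 2.06, 0.95, 1.4, 0.98]), (225, [-0.57, 0.09, 2.06, 0.95, 1.4, 1.77])]
back [0, 45, 90, 135, 180, 225]
-1.5707963267948966 [(0, [-0.65, 0.06, 2.19, 0.92, 1.39, -2.29]), (45, [-0.65, 0.06, 2.19, 0.92, 1.39, -1.5]), (90, [-0.65, 0.06, 2.19, 0.92, 1.39, -0.71]), (135, [-0.65, 0.06, 2.19, 0.92, 1.39, 0.07]), (180, [-0.65, 0.06, 2.19, 0.92, 1.39, 0.86]), (225, [-0.65, 0.06, 2.19, 0.92, 1.39, 1.64]), (270, [-0.65, 0.06, 2.19, 0.92, 1.39, 2.43])]
back [0, 45, 90, 135, 180, 225, 270]
```

```bash
python3 - <<'E'
from h import *
Rs=strapR(np.radians(69.4));T=np.array([.570,.057,.186])
a,q,j=rolls(np.array([0,0,-1.]),np.array([1.,0,0]),[.545,-.28,.24],rng=[315])[0]
move_j(j);p=get_image("wrist");save(p,"w1.png",s=1.25)
out={"w1":p}
for n in("pin","block"):
    for d in cut_out(p,n)[:3]:
        v,u=np.nonzero(d["pixels"]);print(n,d["confidence"],np.round(d["rect"]),u.mean(),v.mean());out["w1",n]=d
a,q,j=rolls(-Rs[:,2],Rs[:,0],T+Rs@[.04,0,.13],rng=[0])[0]
move_j(j);p=get_image("wrist");save(p,"w2.png",s=1.25);out["w2"]=p
for n in("strap","pointer","crank_handle"):
    for d in cut_out(p,n)[:2]:
        v,u=np.nonzero(d["pixels"]);print(n,d["confidence"],np.round(d["rect"]),u.mean(),v.mean());out["w2",n]=d
pickle.dump(out,open("w.pkl","wb"));print(observe()["time"])
E
```

```text
pin 0.87 [304. 170. 332. 207.] 318.1025641025641 189.0148448043185
pin 0.66 [417. 127. 506. 153.] 469.40147783251234 139.26600985221674
block 0.97 [261. 108. 374. 251.] 316.2371244635193 177.78929721030042
block 0.45 [302. 284. 397. 345.] 354.4783673469388 316.4824489795918
strap 0.78 [293. 187. 339. 258.] 314.00949152542375 219.024406779661
pointer 0.67 [275.   0. 362. 134.] 301.16956737941325 97.9448035803083
pointer 0.63 [441. 167. 491. 240.] 466.58158549591184 200.85709207252043
crank_handle 0.52 [307. 262. 324. 289.] 315.4875 274.125
4.9333
```

View pics/w1.png

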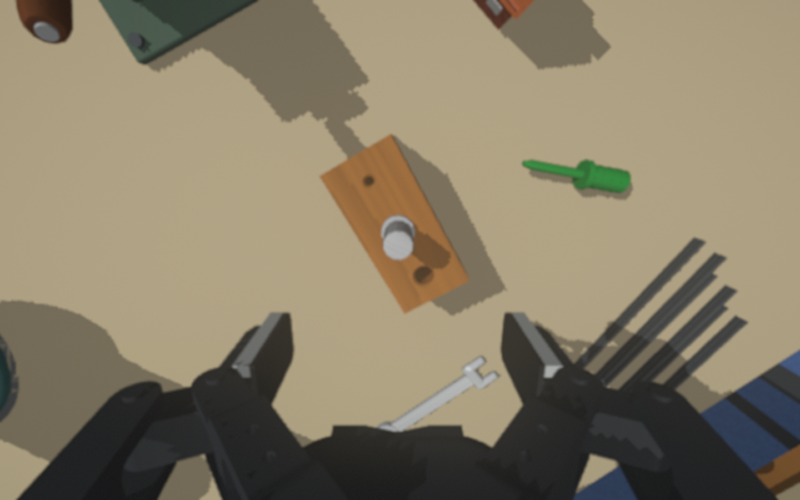

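View pics/w2.png

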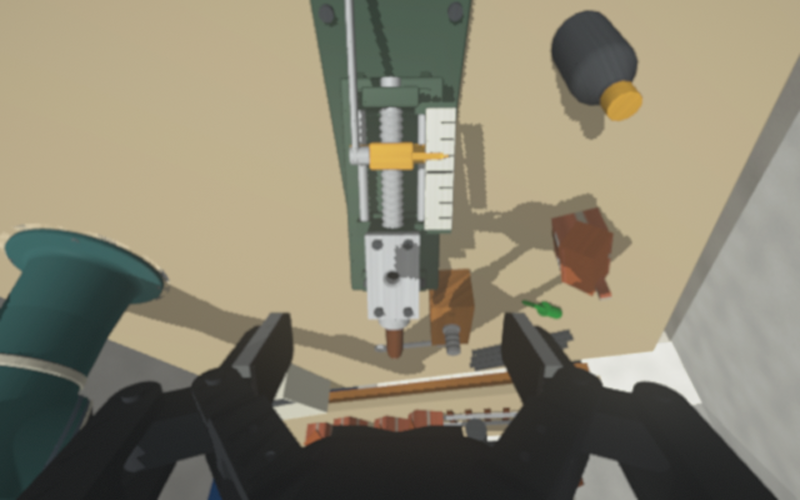

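```bash
python3 - <<'E'
from h import *
w=pickle.load(open("w.pkl","rb"))
save(w["w2"],"c2.png",rect=[270,95,390,295],s=3)
E
```

```text
(no output)
```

View pics/c2.png

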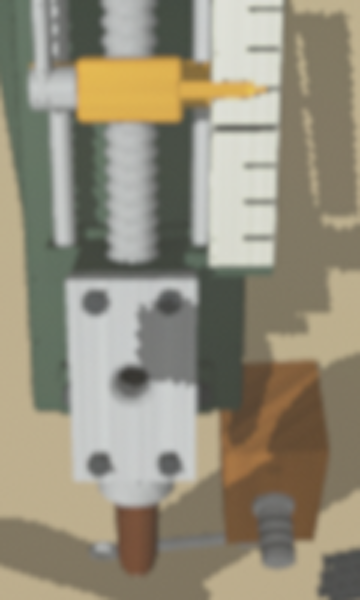

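```bash
python3 - <<'E'
from h import *
from scipy.optimize import least_squares as LS
w=pickle.load(open("w.pkl","rb"));p=w["w2"];p1=w["w1"]
c=lambda *a:np.array(a,float)/3+[270,95]-[0.33,0.33]
# strap +x is up in the picture; which side is +y: fit decides by yaw
uv=np.array([c(131,379),c(95,302),c(169,302),c(99,464),c(169,464),c(66,279),c(196,277),c(73,480),c(197,480)])
def P(s): return np.array([[0,0,0],[29,12,3],[29,-12,3],[-29,12,3],[-29,-12,3],[36,21,0],[36,-21,0],[-36,21,0],[-36,-21,0]])/1000*1
def f(v): return (proj(p,v[:3]+P(1)@strapR(v[3]).T)-uv).ravel()
r=LS(f,[.57,.057,.186,1.211],loss='soft_l1');v=r.x
print(v,np.degrees(v[3]),f(v).reshape(-1,2).round(1).tolist())
R=strapR(v[3]);T=v[:3]
o,d=ray(p,c(268,90));n=R[:,2];X=o+d*(((T+R@[0,0,-.014])-o)@n/(d@n));print("pointer in strap",R.T@(X-T))
o,d=ray(p,c(277,128));X=o+d*(((T+R@[0,0,-.014])-o)@n/(d@n));print("long mark",R.T@(X-T))
for q in np.arange(-.9,.91,.3):
    a=np.array([-.129,-.055*np.sin(q),-.031-.055*np.cos(q)]);print(q,(proj(p,T+R@a)-[270,95])[0]*3+1)
# pin
a=np.array(w["w1"]["cx"]) if 0 else 0
print("pin top",onz(p1,(318.2,196.8),.118),"shoulder",onz(p1,(318.4,185),.078), "tri w1/w2",tri([ray(p1,(318.2,196.8)),ray(p,c(278,557))]))
for k in((320,177),(391,135),(469,279),(406,313)):print(onz(p1,np.array(k)/1.25,.072))
pickle.dump(v,open("strap.pkl","wb"))
E
```

```text
[0.57004091 0.06492556 0.18671033 1.22427915] 70.14602804629922 [[0.6, 1.0], [-0.4, -0.1], [-0.1, -0.3], [-0.1, 0.3], [0.1, 0.1], [-0.1, -0.2], [0.2, 0.1], [0.3, -0.3], [-0.6, -0.5]]
pointer in strap [ 0.09319348 -0.04381036 -0.014     ]
long mark [ 0.08137655 -0.04706522 -0.014     ]
-0.9 [ 44.4845103  594.03719369]
-0.6000000000000001 [ 73.30582039 578.99376286]
-0.30000000000000016 [106.04253061 569.72717894]
-2.220446049250313e-16 [140.64001922 566.49112072]
0.2999999999999997 [175.15152327 569.37121215]
0.5999999999999995 [207.62575573 578.31796023]
0.8999999999999996 [235.99631873 593.11108802]
pin top [ 0.54093908 -0.2861365   0.118     ] shoulder [ 0.54195934 -0.2855329   0.078     ] tri w1/w2 [ 0.54051711 -0.28739797  0.11256866]
[ 0.52761117 -0.20563543  0.072     ]
[ 0.59481771 -0.22450004  0.072     ]
[ 0.55509062 -0.3661149   0.072     ]
[ 0.4887652  -0.34966262  0.072     ]
```

Pin at about (0.541,-0.286), matching the block's centre. The strap fit is good to under 1 px. The pointer stands about 11.8 mm past the long mark and the handle is in the q≈0 direction, so the screw is one turn positive (about 6.26 rad).

```bash
cat >> h.py <<'E'
def strap():
    v=pickle.load(open("strap.pkl","rb"));return v[:3],strapR(v[3])
def gp(q,back=0,adv=.019):
    T,R=strap();return T+R@np.array([-.098+adv-back,-.055*np.sin(q),-.031-.055*np.cos(q)])
E
python3 - <<'E'
from h import *
T,R=strap()
o=observe();move_l(np.array(o["ee_pos"])+[0,-.0,.12],max_speed=.3)
a,q,j=rolls(R[:,0],R[:,1],gp(0,.22)+[0,0,.08],rng=[90])[0];move_j(j)
a,q,j=rolls(R[:,0],R[:,1],gp(-.02,.12),rng=[90])[0];move_j(j)
print(observe()["time"])
print(move_l(gp(-.02),max_speed=.12,f_stop=15))
f0=np.array(observe()["ft_force"]);move_gripper(0,20);o=observe()
print(o["opening"],o["finger_force"],f0,o["ft_force"],o["time"])
F=[]
for k in np.linspace(6.26,6.26-np.pi/2,5)[1:]:
    move_l(gp(k),max_speed=.1);o=observe();F.append(np.round(o["ft_force"],1).tolist())
print(F,o["opening"],o["finger_force"],o["time"])
p=get_image("side");save(p,"s2.png",rect=[240,130,400,290],s=3)
E
```

```text
7.7167
False
0.23037038788282918 20.501218177378178 [0.42405582 0.29707485 0.55397457] [-1.1475459  -2.42607009  1.86010483] 9.475
[[-3.8, -3.7, 2.2], [-4.5, -4.8, 2.5], [-5.2, -4.7, 3.5], [-5.0, -3.6, 5.7]] 0.2351297595634451 21.149090230464935 10.9417
```

View pics/s2.png

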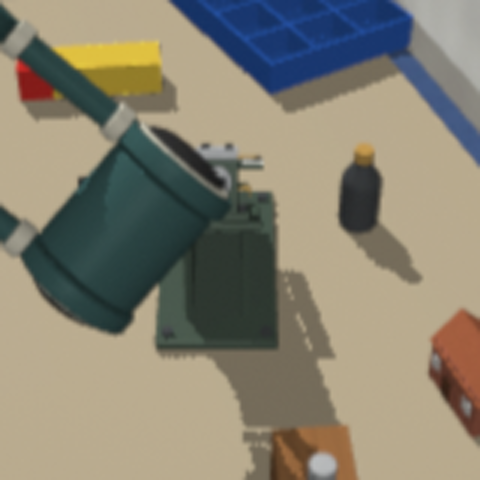

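The arm hides the crank in this view. The opening of 20 mm and the steady 5 N drag show the handle is held and turning, so I carry on winding.

```bash
python3 - <<'E'
from h import *
F=[]
for k in np.linspace(6.26-np.pi/2,0,13)[1:]:
    move_l(gp(k),max_speed=.1);o=observe();F.append(np.round(o["ft_force"],1).tolist())
    if np.linalg.norm(o["ft_force"])>40: print("force");break
print(F,o["opening"],o["finger_force"],o["time"])
dwell(.2);print(np.array(observe()["ee_pos"])-gp(0))
move_gripper(.7);move_l(gp(0,.12),max_speed=.2)
T,R=strap()
a,q,j=rolls(R[:,0],R[:,1],gp(0,.22)+[0,0,.08],rng=[90])[0];move_j(j)
a,q,j=rolls(-R[:,2],R[:,0],T+R@[.04,0,.25],rng=[0])[0];move_j(j)
a,q,j=rolls(-R[:,2],R[:,0],T+R@[.03,0,.11],rng=[0])[0];move_j(j)
p=get_image("wrist");pickle.dump(p,open("w3.pkl","wb"));save(p,"w3.png",rect=[250,60,410,310],s=2.4);print(observe()["time"])
E
```

```text
[[-5.3, -3.6, 7.2], [-3.2, -2.9, 6.7], [-0.4, -2.5, 6.3], [0.7, -4.5, 5.1], [1.5, -5.1, 3.7], [0.9, -6.2, 1.8], [0.0, -8.1, 2.4], [-4.5, -9.1, 3.9], [-7.9, -8.8, 5.2], [-7.8, -7.4, 8.5], [-6.1, -5.3, 10.4], [-3.9, -3.9, 9.6]] 0.22988407566532665 21.299743428826332 15.3917
[-1.21849173e-03  1.88769632e-04  8.75034381e-06]
19.9667
```

View pics/w3.png

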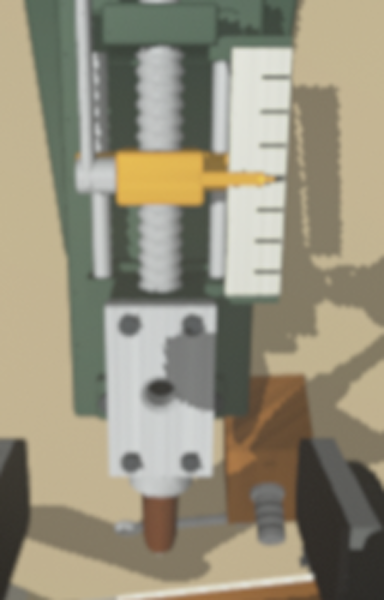

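The pointer is at the long mark (about (278,178) in the crop) and the handle is in line at (158,548). Next I refine the strap fit and fetch the pin.

```bash
python3 - <<'E'
from h import *
from scipy.optimize import least_squares as LS
p=pickle.load(open("w3.pkl","rb"))
c=lambda *a:(np.array(a,float)+.5)/2.4+[250,60]-.5
uv=np.array([c(129,325),c(192,325),c(131,462),c(191,462),c(105,303),c(217,305),c(108,475),c(213,476)])
P=np.array([[29,12,3],[29,-12,3],[-29,12,3],[-29,-12,3],[36,21,0],[36,-21,0],[-36,21,0],[-36,-21,0]])/1000
f=lambda v:(proj(p,v[:3]+P@strapR(v[3]).T)-uv).ravel()
v0=pickle.load(open("strap.pkl","rb"));v=LS(f,v0,loss='soft_l1').x
print(v,v-v0,f(v).reshape(-1,2).round(1).tolist())
R=strapR(v[3]);T=v[:3]
print("hole px",(proj(p,T)[0]-[250,60])*2.4, "seen 158,392")
for q in(-.2,0,.2):print(q,(proj(p,T+R@[-.129,-.055*np.sin(q),-.031-.055*np.cos(q)])[0]-[250,60])*2.4)
va=(v+v0)/2;pickle.dump(va,open("strap.pkl","wb"));print(va)
T,R=strap()
# pick
j=rolls(-R[:,2],R[:,0],T+R@[.03,0,.2],rng=[0])[0][2];move_j(j)
D=np.array([0,0,-1.]);X=np.array([1.,0,0]);px=np.array([.541,-.286])
j=rolls(D,X,[*px,.20],rng=[315])[0][2];move_j(j);move_gripper(.75)
print(move_l([*px,.083],max_speed=.12,f_stop=12))
f0=np.array(observe()["ft_force"]);move_gripper(0,60);o=observe();print(o["opening"],o["finger_force"],f0,o["ft_force"])
move_l([*px,.18],max_speed=.12);o=observe();print(o["opening"],o["ft_force"],o["time"])
E
```

```text
[0.57078549 0.06624333 0.18778322 1.2187058 ] [ 0.00074459  0.00131777  0.00107289 -0.00557335] [[-0.0, -0.3], [0.4, -0.2], [-0.1, 0.4], [-0.2, 0.4], [0.1, 0.5], [-0.1, -0.3], [0.4, -0.1], [-0.4, -0.4]]
hole px [160.05675428 392.2557617 ] seen 158,392
-0.2 [140.30317057 546.48570793]
0 [159.64085715 545.34605052]
0.2 [178.97241836 546.52406495]
[0.5704132  0.06558444 0.18724678 1.22149247]
False
0.2620661668270396 58.74969005584717 [-0.70643445  0.21115145 -0.52673673] [-0.68474101 -0.12153825  3.98896907]
0.26514458640790295 [-0.64111816  0.30831159 -2.08522404] 25.0417
```

```bash
python3 - <<'E'
from h import *
T,R=strap()
o=observe();move_l(np.array(o["ee_pos"])+[0,0,.2],max_speed=.3)
j=rolls(-R[:,2],R[:,0],T+R@[0,0,.20],rng=[330])[0][2];move_j(j)
move_l(T+R@[0,0,.011+.072],max_speed=.15)
p=get_image("wrist");pickle.dump(p,open("w4.pkl","wb"));save(p,"w4.png",rect=[220,110,420,310],s=3)
print("tip/hole/shoulder px",((proj(p,[T+R@[0,0,.010],T,T+R@[0,0,.072]])-[220,110])*3).round(0).tolist())
o=observe();print(o["opening"],o["ft_force"],o["time"],R.T@(np.array(o["ee_pos"])-T))
E
```

```text
tip/hole/shoulder px [[292.0, 291.0], [292.0, 279.0], [292.0, 394.0]]
0.26694072356630744 [ 0.72262231  0.18105376 -1.86536629] 28.575 [-0.00013856 -0.00063515  0.0844814 ]
```

View pics/w4.png

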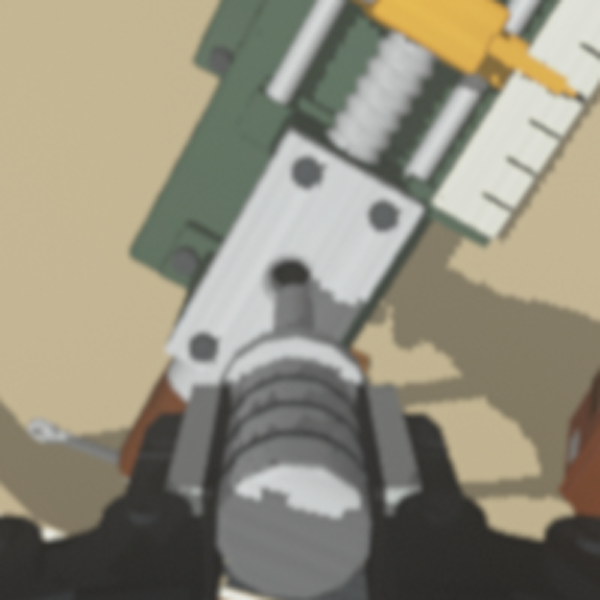

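The pin is held and its tip (about (293,288) in the crop) is in line with the hole at (291,275), as predicted, so I insert it.

```bash
python3 - <<'E'
from h import *
T,R=strap()
for h,s in((.045,.04),(.02,.04),(.004,.03),(-.003,.015)):
    r=move_l(T+R@[0,0,.011+h],max_speed=s,f_stop=22);o=observe()
    print(h,r,(R.T@(np.array(o["ee_pos"])-T)).round(4),(R.T@np.array(o["ft_force"])).round(1),o["opening"],o["time"])
    if r:break
E
```

```text
0.045 False [-0.0001 -0.0001  0.0561] [ 1.5 -0.2 -0.8] 0.26165680470458447 29.4
0.02 False [-0.    -0.     0.031] [ 0.1 -0.4 -1.6] 0.26549102378990247 30.175
0.004 False [-0.     -0.      0.0149] [ 0.5  0.2 -1.6] 0.2654619849034974 30.8583
-0.003 False [ 0.0001 -0.0003  0.0121] [ 0.3  4.  14. ] 0.26097400973827034 31.475
```

```bash
python3 - <<'E'
from h import *
T,R=strap()
move_gripper(.7);o=observe();print(o["ft_force"])
move_l(T+R@[0,0,.13],max_speed=.12);dwell(.3)
p=get_image("wrist");save(p,"w5.png",rect=[220,110,420,310],s=3)
print(((proj(p,[T+R@[0,0,.006],T+R@[0,0,.046]])-[220,110])*3).round(0).tolist(),observe()["time"])
E
```

```text
[ 0.0042655  -0.31811111  0.40087175]
[[294.0, 241.0], [294.0, 281.0]] 33.4333
```

View pics/w5.png

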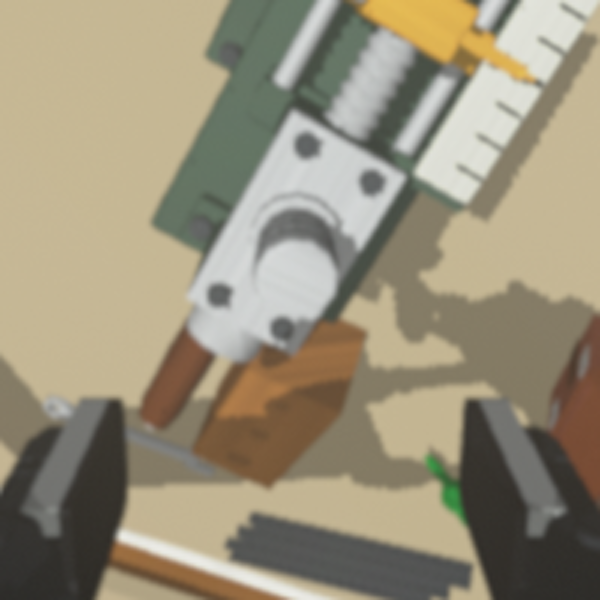

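The pin is seated: its shoulder lies flat on the strap around (297,235) and its top is at (295,278), as predicted. The pointer is at the long mark and the gripper is clear.

```bash
python3 -c "
from workcell import *
print(close_job())"
```

```text
the job is handed in; nothing more can be done
None
```

The reverser is wound to mid gear, the steel pin is through strap and collar with its shoulder down on the strap, the gripper has let go, and the job is handed in after about 33 s of robot time; I did not see the verdict.

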